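# Open a measuring channel: cap to its rack, light shield over the cup

## Robot

A 6-joint arm with a two-finger parallel gripper is mounted at the origin on the work surface. World frame = base frame: x ahead of the robot, y to its left, z up, the work surface at z = 0. Lengths are in mm, angles in rad, forces in N, time in s.
With the tool pointing down it reaches from about 350 to 775 mm from the base axis. Payload 7.3 kg.
Tool frame: the origin (TCP) lies at the centre of the arm's flange, where the gripper is bolted on; the fingertips stand 178 mm ahead of it and the grasp point (between the pads) lies 159 mm ahead of it; z points along the fingers, y is the line along which they close (so a half turn about z gives the same grasp; the last joint's range is limited). The gripper opens to 92 mm and grips with 3 to 60 N. Pads are 19 mm wide; open, the fingers measure 130 mm over their backs; the gripper's body (75 mm by 190 mm) begins 47 mm behind the grasp point.
Start: joints at [-1.343, 0.342, 1.524, -0, 1.275, -0.146], TCP at [191.726, -488.742, 404.741] pointing down, gripper open.
Joint ranges: [-2.53, 2.53], [-0.77, 2.02], [0.04, 2.7], [-1, 4.14], [0.28, 2.66], [-3.11, 3.11]. Speed limits (rad/s): [2.57, 2.57, 3.14, 3.14, 3.14, 3.14].

## Interface

Orientations are given as [roll, pitch, yaw] about the fixed x, y, z axes, in that order (R = Rz(yaw) Ry(pitch) Rx(roll)).
In Python, from plant import * gives the robot as it stands. The module is installed in compiled form; this text tells all that it offers.
- The arm moves only by the shell command python3 -m inch 'ROWS'. ROWS is JSON, a list of rows, each a list of 5 numbers: the shift along the tool's x, y, z in m, then the turn about the tool's z in rad, then the opening, from 0 (shut) to 1 (fully open). In form: [[tx, ty, tz, spin, claw], ...]. A call has 1 to 8 rows; each row is the pose to reach, as a shift and turn from the pose commanded when the call began, along the tool's axes at that moment; what a row does not reach only later rows make up. A row lasts 1/12 s, in which the tool goes at most 41.7 mm and 7.16 degrees, less where a joint would pass 70% of its speed; a pose out of reach is approached as far as the arm can. A call with a gripper value outside its range is refused whole. The fingers move at their own pace and stop on an object; the grip force is fixed at half the most. Time passes only in rows, so rows that repeat a pose let the fingers close. It gives the time, the measured TCP pose, the force, the opening and the grip force at its end, in the units of the state.
- get_obs(): the state, without advancing time (a new reading comes with each control period).
- capture(name): name is "scene" or "top" or "wrist"; returns a dict with "color" (384x512x3 uint8, red, green, blue), "intrinsics" (3x3 intrinsics, pixels), "pose" (4x4, takes a point from camera to world coordinates). Camera axes: x right, y down, z forward; pixel columns grow to the right and rows downward; lengths in mm; the calibration is good to about 2 mm. A picture is of the moment at which its call begins. There is no depth.
- close_job(): hands the job in; it is judged then, once.
Trained networks look in a picture, given as the dict that the camera call returned (one of the last four; its "shot" number tells which), for a name from the list of things; names that differ only in an ending like _2 or _b are one class to them, and where a whole thing is asked for, a point or a joint stands for the part that bears it (a point fixed in the world has none). Each returns a list of dicts, best first, with "conf" (0 to 1); they miss things now and then, are a little off and sometimes report something else, mostly with a low value. They report only what shows in the picture. A call takes as long as a camera call. They do not tell look-alikes from the thing itself.
- look_for(picture, target): "rect" ([centre column, centre row, width, height] in pixels, round what is visible of it).
- trace(picture, target): "pixels" (384x512 bool, what is visible of it) and "rect" ([centre column, centre row, width, height] in pixels, round what is visible of it).
- tip_of(picture, target): "centre" ([column, row] in pixels: a listed point, or the origin of a listed thing).
The state is a dict: "time": time; "joint_positions": joint angles; "dq": joint speeds; "tau": joint torques, N m; "tool_pos": TCP position; "tcp_rot": TCP orientation; "contact_force": force on the tool from outside, world axes, zero at the start; "moment": the same for the moment, N m; "grip_width": finger opening in mm; "finger_force": force on a finger pad.
Only numpy, scipy, OpenCV 4.12 (cv2) and the standard library are available. Lean on these libraries where they do the work, as an engineer would, in place of code of your own. Each camera call takes 0.05 s, during which the arm holds its last target. There are 200 camera calls.

## Task

Get the one channel of the analyser that is still covered ready for measuring: lift the orange dust cap off its glass cup and set it, mouth down, into the free well of the white cap rack, and slide the spare black collar from the white tile down over that uncovered cup until it rests flat on its seat. The cups are glass, so go gently and lower both parts into place rather than dropping them. Leave the other caps, collars and glassware where they are.

Things in the scene. Friction and masses are not known exactly. Their poses are not given: they have to be found in the camera images.
- analyser: Fixed light-grey analyser, 220 mm deep (x) by 340 mm wide (y), flat deck at z = 113 mm. Origin on the bench below the middle of the row of four cups; x points to its back, y along the row. Front face at x = -65 mm, back at x = +155 mm. Cups at y = +105, +35, -35, -105 mm. Nothing else stands up from the deck.
- cap: Loose orange dust cap, an upside-down cup: 42 mm outer diameter, 32 mm tall, top 4 mm thick, bore 36 mm, 25 g (varies). It sits mouth down, with 3 mm play all round, over one of the four glass cups (any of them), its mouth 26 mm and its top 58 mm above that cup's seat. Origin at the centre of its mouth (lower edge), z up.
- cap_rack: Fixed white cap rack, 128 x 128 x 20 mm, any yaw; origin centre of underside. Four wells (48 mm diameter, 12 mm deep, 2 mm chamfer) at x, y = +-32 mm; the one at x = y = -32 mm is free, the others hold caps standing 20 mm proud. Fingers closing along a diagonal of the rack clear the neighbours; along its sides there are only 22 mm between caps.
- free_well (a point): Centre of the floor of the free well, 8 mm above the bench and 12 mm below the rack's top face.
- collar: Loose black light-shield collar, a plain ring 45 mm outer diameter, 36 mm bore, 24 mm tall, same both ways up, about 40 g (varies). It stands on the white tile. Origin at the centre of its lower face, z along its bore.
- collar_mid (a point): Centre of the spare collar, on its axis at half height (12 mm above its lower face).
- tile: Fixed white ceramic tile, 100 x 100 mm, 6 mm thick, lying on the bench; the spare collar stands at or near its middle. Origin at the centre of its underside.
- cup_1: Fixed upright straight glass cup 1 on the analyser's deck, 30 mm outer diameter, 54 mm tall, fragile. Origin at the centre of its foot, on a flat black seat (54 mm diameter, top at z = 115 mm) on which a collar rests, 3 mm play all round the cup. One cup carries the dust cap and no collar; the other three are open and have collars.
- cup_2: Fixed upright straight glass cup 2 on the analyser's deck, 30 mm outer diameter, 54 mm tall, fragile. Origin at the centre of its foot, on a flat black seat (54 mm diameter, top at z = 115 mm) on which a collar rests, 3 mm play all round the cup. One cup carries the dust cap and no collar; the other three are open and have collars.
- cup_3: Fixed upright straight glass cup 3 on the analyser's deck, 30 mm outer diameter, 54 mm tall, fragile. Origin at the centre of its foot, on a flat black seat (54 mm diameter, top at z = 115 mm) on which a collar rests, 3 mm play all round the cup. One cup carries the dust cap and no collar; the other three are open and have collars.
- cup_4: Fixed upright straight glass cup 4 on the analyser's deck, 30 mm outer diameter, 54 mm tall, fragile. Origin at the centre of its foot, on a flat black seat (54 mm diameter, top at z = 115 mm) on which a collar rests, 3 mm play all round the cup. One cup carries the dust cap and no collar; the other three are open and have collars.
- fitted_collar_1: Collar like the spare one, already in place on its seat round one of the other cups. Origin at the centre of its lower face. Stays there.
- parked_cap_1: Orange dust cap like the one to be moved, already in its well of the rack, mouth down. Origin at the centre of its mouth. Stays there.
- fitted_collar_2: Collar like the spare one, already in place on its seat round one of the other cups. Origin at the centre of its lower face. Stays there.
- parked_cap_2: Orange dust cap like the one to be moved, already in its well of the rack, mouth down. Origin at the centre of its mouth. Stays there.
- fitted_collar_3: Collar like the spare one, already in place on its seat round one of the other cups. Origin at the centre of its lower face. Stays there.
- parked_cap_3: Orange dust cap like the one to be moved, already in its well of the rack, mouth down. Origin at the centre of its mouth. Stays there.
- flask: Bystander: conical glass flask, 76 mm across the foot, 115 mm tall, standing on the bench behind the rack and tile. Origin under its middle.
- wash_bottle: Bystander: pale wash bottle with a red top and spout, 68 mm diameter, 180 mm tall, standing on the bench to the left of the analyser (+y side), at the back. Origin under its middle.
Things that resemble listed ones, but are neither listed nor needed, are in the scene too. What is shaped like the cap but green or red is not meant.

How it is judged (in metres and radians):
At the end, for the whole second after the job is handed in: Cap mouth down in the rack's free well (within 6 mm of centre, under 4 mm off its floor), spare collar flat on the seat round the uncovered cup (within 5 mm of centre, 4 mm in height, either way up), each tilted under 0.1 rad and at rest (horizontal distance between cap and free_well below 0.006 m and z of cap in the frame of free_well below 0.004 m and angle between cap's own z axis and vertical below 0.1 rad and ((horizontal distance between collar_mid and cup_1 below 0.005 m and z of collar_mid in the frame of cup_1 between 0.008 and 0.016 m) or (horizontal distance between collar_mid and cup_2 below 0.005 m and z of collar_mid in the frame of cup_2 between 0.008 and 0.016 m) or (horizontal distance between collar_mid and cup_3 below 0.005 m and z of collar_mid in the frame of cup_3 between 0.008 and 0.016 m) or (horizontal distance between collar_mid and cup_4 below 0.005 m and z of collar_mid in the frame of cup_4 between 0.008 and 0.016 m)) and (angle between collar's own z axis and vertical below 0.1 rad or angle between collar's own z axis and vertical above 3.04 rad) and linear speed of each of cap, collar below 0.02 m/s); the robot touches nothing.
It fails at once if the cap or the collar is dropped or flung: it moves faster than 0.7 m/s (a free fall of some 25 mm) without the fingers on it ((linear speed of cap above 0.7 m/s and contact force between the fingers and cap below 0.05 N) or (linear speed of collar above 0.7 m/s and contact force between the fingers and collar below 0.05 N)).
It fails at once if a glass cup is pressed or struck with more than 40 N (contact force between anything else and cup_1 above 40 N or contact force between anything else and cup_2 above 40 N or contact force between anything else and cup_3 above 40 N or contact force between anything else and cup_4 above 40 N).
It fails at once if a fitted collar or a parked cap is moved more than 12 mm from where it was (distance of any of fitted_collar_1, fitted_collar_2, fitted_collar_3, parked_cap_1, parked_cap_2, parked_cap_3 from where it was at the start of the episode above 0.012 m).
It fails at once if the flask or the wash bottle is pushed more than 25 mm or tipped (distance of any of flask, wash_bottle from where it was at the start of the episode above 0.025 m or angle between any of flask, wash_bottle's own z axis and vertical above 0.35 rad).
It also fails if it takes over 72 s, if anything falls off the work surface, if the arm or the gripper's body presses on something with over 40 N, if the wrist force passes 120 N, or if a joint passes its speed limit or range.

## Working session

There is one attempt and no reset: what is moved stays moved. The work goes in short steps, Python scripts to look and compute and a shell command to move; the robot and the scene stay as the last step left them, time stands still between calls to the robot, and variables do not carry over. Pictures are saved under pics/ and viewed, at most 10 in all, crops included, and the job is handed in when it is done.

```bash
mkdir -p pics
cat > h.py <<'E'
from plant import *
import numpy as np, cv2
from scipy.spatial.transform import Rotation as R
def save(p,n,box=None,s=1):
    im=p["color"][:,:,::-1]
    if box: im=im[box[1]:box[3],box[0]:box[2]]
    cv2.imwrite(f"pics/{n}.png",cv2.resize(im,None,fx=s,fy=s,interpolation=cv2.INTER_CUBIC))
def ray(p,uv):
    d=np.linalg.inv(p["intrinsics"])@[uv[0],uv[1],1]; T=np.array(p["pose"])
    return T[:3,3],T[:3,:3]@d
def atz(p,uv,z):
    o,d=ray(p,uv); return o+d*(z-o[2])/d[2]
def tri(obs):
    A=np.zeros((3,3));b=np.zeros(3)
    for p,uv in obs:
        o,d=ray(p,uv);d=d/np.linalg.norm(d);M=np.eye(3)-np.outer(d,d);A+=M;b+=M@o
    x=np.linalg.solve(A,b)
    return x
def proj(p,X):
    T=np.linalg.inv(p["pose"]);c=p["intrinsics"]@(T[:3,:3]@X+T[:3,3]);return c[:2]/c[2]
def totool(dx):
    o=get_obs(); return R.from_euler('xyz',o["tcp_rot"]).inv().apply(dx)
E
python3 - <<'E'
from h import *
np.set_printoptions(precision=1,suppress=True)
print(get_obs())
for n in ("scene","top"):
    p=capture(n); save(p,n,s=1.5); print(n,p["pose"],p["intrinsics"])
    for t in ("cap","collar","cap_rack","tile","cup_1","analyser","flask","wash_bottle"):
        for r in look_for(p,t)[:8]: print(t,np.array(r["rect"]),round(r["conf"],2))
    for t in ("cap","free_well","collar_mid","cup_1","analyser","tile","cap_rack"):
        for r in tip_of(p,t)[:6]: print("tip",t,np.array(r["centre"]),round(r["conf"],2))
E
```

```text
{'time': 0.0, 'joint_positions': array([-1.3,  0.3,  1.5, -0. ,  1.3, -0.1]), 'dq': array([-0.,  0.,  0.,  0.,  0., -0.]), 'tau': array([ -0. , -43.1, -24.4,   0.1,   0.1,  -0. ]), 'tool_pos': array([ 191.7, -488.6,  404.1]), 'tcp_rot': array([-3.1, -0. ,  0.4]), 'contact_force': array([-0.9, -0.3, -0.6]), 'moment': array([ 0. , -0. , -0.1]), 'finger_force': 0.0, 'grip_width': 91.9879131294237}
scene [[   0.5    0.6   -0.7 1224.5]
 [   0.9   -0.3    0.4 -376.5]
 [  -0.    -0.8   -0.6  706.2]
 [   0.     0.     0.     1. ]] [[378.3   0.  249.2]
 [  0.  378.3 184.1]
 [  0.    0.    1. ]]
cap [126.1 197.7  21.   24.8] 0.83
cap [ 85.5 270.1  21.9  27.7] 0.73
cap [ 88.3 302.4  26.6  24.9] 0.72
collar [336.9 157.3  17.9   8.7] 0.59
cap_rack [279.  177.   59.4  33.6] 0.81
tile [336.6 161.4  41.5  26. ] 0.86
tile [278.8 175.2  60.7  35.6] 0.25
cup_1 [157.6 186.2  15.9  23.5] 0.71
cup_1 [339.1 160.2  18.   13.7] 0.67
cup_1 [210.4 167.8  17.6  16.7] 0.62
cup_1 [184.5 175.3  16.6  20.7] 0.59
cup_1 [130.8 209.1  12.7  12.6] 0.43
analyser [182.6 229.8 174.9 145.3] 0.62
flask [360.7 198.5  32.2  4
[... 976 characters left out ...]
9.8 207.9  22.   15.6] 0.32
cup_1 [301.5 203.1  20.    9.9] 0.59
cup_1 [328.4 202.2  17.   16.5] 0.53
flask [154.8 143.8  29.8  29.5] 0.67
wash_bottle [203.3 120.3  26.8  36.6] 0.88
tip cap [389.4 165.9] 0.76
tip cap [388.6 200.3] 0.63
tip cap [353.8 201.6] 0.62
tip free_well [197.9 213.3] 0.63
tip free_well [273.4 206.5] 0.52
tip collar_mid [114.3 208.8] 0.58
tip cup_1 [323.5 203.1] 0.73
tip cup_1 [299.5 205.5] 0.7
tip cup_1 [274.3 205.6] 0.61
tip analyser [198.7 212.5] 0.68
tip analyser [307.6 211.9] 0.55
tip analyser [357.5 199.5] 0.36
tip tile [356.1 198.5] 0.16
tip cap_rack [188.9 223.4] 0.79
tip cap_rack [197.4 236. ] 0.75
tip cap_rack [297.4 205.5] 0.55
tip cap_rack [272.8 203.7] 0.18
```

View pics/scene.png

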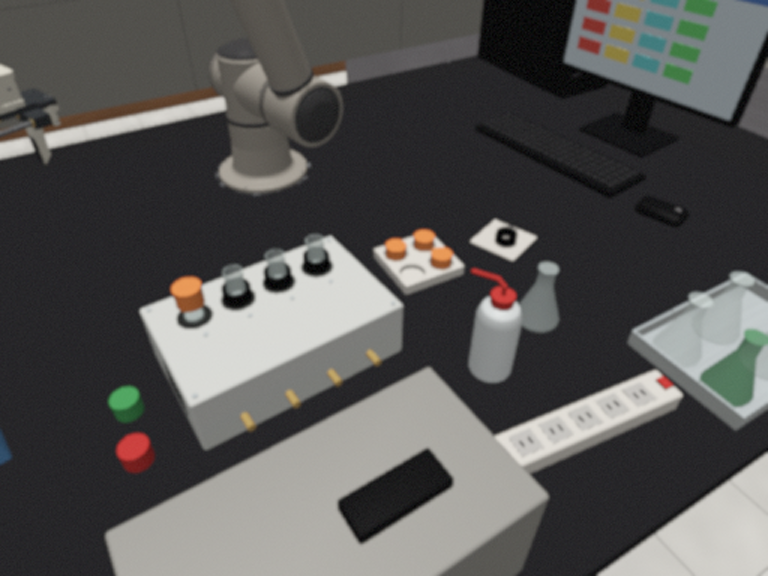

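View pics/top.png

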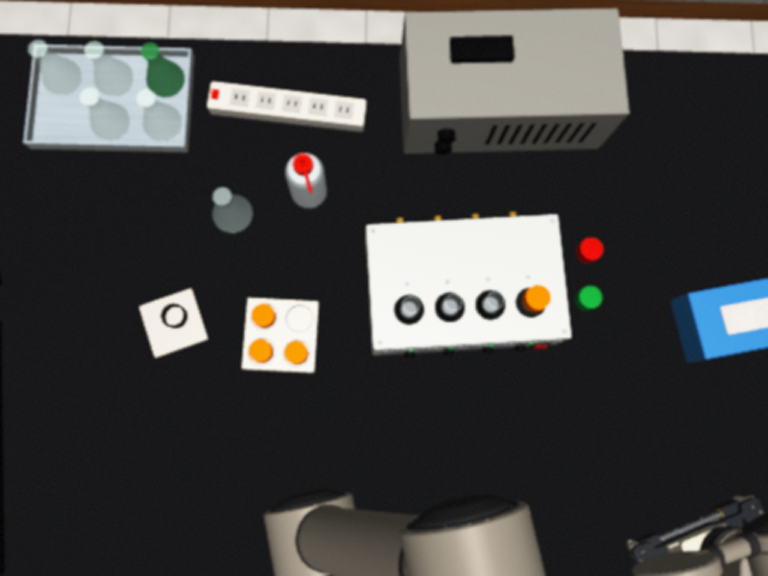

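The scene shows four parked/loose orange things. In scene and top pixels (top pictures, unscaled):
- **Cap on a cup:** scene (126,198), top (358,199). It stands on the analyser's right-most cup (cup 4) and is the one I want.
- **Parked caps in the rack:** top (175,210), (174,233) and (197,235).
- **Look-alikes on the bench:** green at top (393,199) and red at (391,166), not meant.
- **Free well:** top (199,212).
- **Spare collar:** top (116,210), on the tile.

```bash
cat > m.py <<'E'
from h import *
np.set_printoptions(precision=1,suppress=True)
def orange(p):
    h=cv2.cvtColor(p["color"],cv2.COLOR_RGB2HSV); m=cv2.inRange(h,(8,140,110),(20,255,255))
    n,l,s,c=cv2.connectedComponentsWithStats(m); return [(c[i],s[i]) for i in range(1,n) if s[i][4]>60]
E
python3 - <<'E'
from m import *
a=capture("scene");b=capture("top");w=capture("wrist")
print(w["pose"],w["intrinsics"][0,0])
o=get_obs();print(o["tool_pos"],o["tcp_rot"])
oa,ob=orange(a),orange(b)
for c,s in oa: print("scene",c,s)
for c,s in ob: print("top",c,s, atz(b,c,173), atz(b,c,40))
X=tri([(a,(124,190)),(b,(358.5,198.7))]);print("cap top approx",X, proj(a,X),proj(b,X))
T=tri([(a,(334.7,162)),(b,(117,215.4))]);print("tile",T)
T=tri([(a,(337,157.3)),(b,(115.5,210))]);print("collar",T)
T=tri([(a,(275.6,180)),(b,(199,212))]);print("well",T)
for u in [(273,206),(300,204.5),(326.5,203)]: print("cup rim/collar",atz(b,u,140))
c=save(a,"close",(60,150,240,290),4)
E
```

```text
[[   0.4   -0.9   -0.2  253.8]
 [  -0.9   -0.4   -0.1 -465.3]
 [   0.     0.2   -1.   382.8]
 [   0.     0.     0.     1. ]] 297.67734342479025
[ 191.7 -488.7  404.7] [ 3.1 -0.   0.4]
scene [287.9 164.5] [275 152  27  26 301]
scene [263.1 164.9] [257 158  13  15 152]
scene [124.5 194.5] [113 184  22  23 386]
top [357.5 198.5] [349 190  18  18 240] [ 557.5 -307.9  173. ] [ 580.4 -339.9   40. ]
top [175.2 210.1] [168 203  15  15 182] [520.9 137.8 173. ] [539.8 155.3  40. ]
top [173.4 233.4] [166 226  16  16 184] [464.3 139.7 173. ] [476.9 157.4  40. ]
top [197.1 234.7] [190 227  15  16 178] [462.   82.8 173. ] [474.3  94.2  40. ]
cap top approx [ 557.1 -309.2  173.9] [123.6 190. ] [358.1 198.6]
tile [529.3 322.4  -4.2]
collar [539.8 319.7  21.9]
well [539.1  94.6  23.2]
cup rim/collar [ 540.2 -101.9  140. ]
cup rim/collar [ 545.2 -169.9  140. ]
cup rim/collar [ 550.3 -236.9  140. ]
```

View pics/close.png

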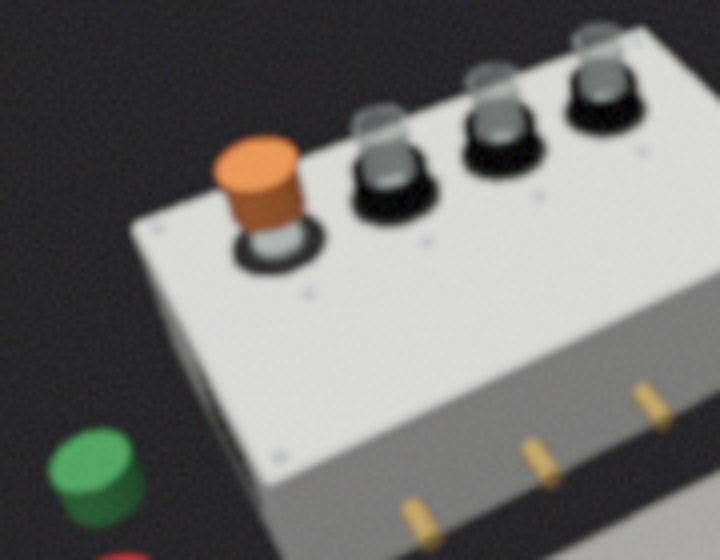

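The crop confirms the choice: orange cap on cup 4 at scene (124,190), over an empty black seat with no collar, and the green look-alike is below left. The measured cap top is z≈174, against 173 by the text.

```bash
cat >> m.py <<'E'
def go(x,y,z,yaw=None):
    o=get_obs(); e=o["tcp_rot"]; d=totool(np.array([x,y,z])-o["tool_pos"])
    s=0 if yaw is None else -(yaw-e[2])
    print("tool",np.round(o["tool_pos"],1),"yaw %.3f"%e[2],"-> shift mm",np.round(d,1),"spin %.3f"%((s+np.pi/2)%np.pi-np.pi/2),"F",np.round(o["contact_force"],1),"w %.1f"%o["grip_width"],"t %.1f"%o["time"])
E
python3 -c "
from m import *
go(550,-310,410,0.8)"
```

```text
tool [ 191.7 -488.7  404.7] yaw 0.374 -> shift mm [398.8 -35.6  -5.3] spin -0.426 F [-0.2  0.9 -0.2] w 91.6 t 1.8
```

```bash
python3 -m inch '[[0.02,-0.002,-0.002,-0.05,1],[0.06,-0.006,-0.005,-0.1,1],[0.1,-0.01,-0.005,-0.17,1],[0.14,-0.013,-0.005,-0.24,1],[0.18,-0.016,-0.005,-0.3,1],[0.22,-0.02,-0.005,-0.36,1],[0.25,-0.023,-0.005,-0.42,1],[0.25,-0.023,-0.005,-0.426,1]]'; python3 -c "
from m import *
go(550,-310,410,0.8)"
```

```text
time: 2.42
tool_pos: [420.1, -373.2, 409.6]
tcp_rot: [3.141, -0.002, 0.808]
contact_force: [-0.3, 0.5, 0.8]
grip_width: 91.8
finger_force: 0.0
tool [ 420.1 -373.2  409.6] yaw 0.808 -> shift mm [135.5  50.3  -0.1] spin 0.008 F [-0.3  0.5  0.8] w 91.8 t 2.4
```

```bash
python3 -m inch '[[0.03,0.011,0,0,1],[0.065,0.024,0,0,1],[0.1,0.037,0,0,1],[0.13,0.048,0,0,1],[0.13,0.048,0,0,1],[0.13,0.048,0,0,1]]'
python3 - <<'E'
from m import *
w=capture("wrist"); save(w,"w1",s=1.5)
go(550,-310,410,0.8)
for c,s in orange(w): print(c,s,atz(w,c,173))
for t in tip_of(w,"cap"):print(t)
print(w["pose"])
E
```

```text
time: 2.92
tool_pos: [542.0, -315.6, 409.1]
tcp_rot: [-3.141, 0.0, 0.802]
contact_force: [-0.2, -0.2, -0.5]
grip_width: 91.5
finger_force: 0.0
tool [ 541.  -316.3  409.3] yaw 0.800 -> shift mm [10.8  2.  -0.8] spin 0.000 F [-0.4 -0.2 -0.3] w 92.0 t 3.0
[263.9 180.9] [ 237  152   55   58 2431] [ 561.4 -308.8  173. ]
[ 73.2 260.6] [ 68 235  15  47 216] [ 408.7 -250.7  173. ]
[431.6 260. ] [423 235  15  47 228] [ 612.4 -447.2  173. ]
{'centre': [262.2, 174.2], 'conf': 0.96}
{'centre': [396.6, 165.7], 'conf': 0.75}
{'centre': [336.9, 209.1], 'conf': 0.6}
{'centre': [141.7, 62.6], 'conf': 0.45}
[[   0.7   -0.7   -0.2  588.5]
 [  -0.7   -0.7   -0.2 -268.8]
 [  -0.     0.2   -1.   387.1]
 [   0.     0.     0.     1. ]]
```

View pics/w1.png

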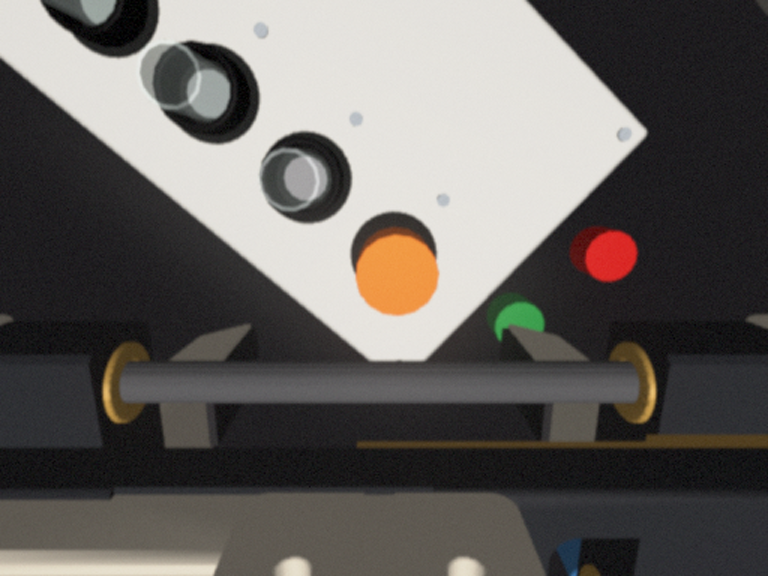

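The wrist view shows the cap's top face centred at about (265,183) px. Cup 3 is at (203,118) with clear space around it. Next I move over the cap and take a second view to triangulate.

```bash
cat >> m.py <<'E'
def topface(p,near):
    h=cv2.cvtColor(p["color"],cv2.COLOR_RGB2HSV); m=cv2.inRange(h,(8,140,205),(20,255,255))
    n,l,s,c=cv2.connectedComponentsWithStats(m)
    i=min((i for i in range(1,n) if s[i][4]>150),key=lambda i:np.linalg.norm(c[i]-near))
    k=max(cv2.findContours((l==i).astype(np.uint8),cv2.RETR_EXTERNAL,cv2.CHAIN_APPROX_NONE)[0],key=len)
    e=cv2.fitEllipse(k); return np.array(e[0]),e[1]
import pickle
def keep(p,n): pickle.dump(p,open(n+".pkl","wb"))
def load(n): return pickle.load(open(n+".pkl","rb"))
E
python3 -c "
from m import *
w=capture('wrist'); print(topface(w,(264,182))); keep(w,'w1'); print(atz(w,topface(w,(264,182))[0],173)); go(559,-309,385,0.8)"
python3 -m inch '[[0.007,0.003,0.008,0,1],[0.014,0.006,0.016,0,1],[0.017,0.008,0.024,0,1],[0.017,0.008,0.024,0,1],[0.017,0.008,0.024,0,1]]'
python3 - <<'E'
from m import *
w=capture('wrist');v=load('w1'); c=topface(w,(256,200)); print(c, atz(w,c[0],173)); X=tri([(v,topface(v,(264,182))[0]),(w,c[0])]); print(X)
b=capture('top');
for f in orange(b)[:1]: print(f)
X=tri([(v,topface(v,(264,182))[0]),(w,c[0])]+[(capture('scene'),(124,190))]); print(X); go(X[0],X[1],333,0.8)
E
```

```text
(array([264.5, 180. ]), (52.02449417114258, 53.333255767822266))
[ 560.6 -310.   173. ]
tool [ 540.2 -317.   409.7] yaw 0.799 -> shift mm [18.9  7.9 24.7] spin -0.001 F [ 0.1 -0.5 -0.5] w 92.2 t 3.1
time: 3.48
tool_pos: [558.7, -309.6, 384.5]
tcp_rot: [-3.139, 0.0, 0.8]
contact_force: [0.1, 0.4, 0.3]
grip_width: 91.8
finger_force: 0.0
(array([254.3, 213.6]), (53.731807708740234, 58.957298278808594)) [ 561.  -309.7  173. ]
[ 560.2 -310.6  169.7]
(array([175.2, 210.1]), array([168, 203,  15,  15, 182], dtype=int32))
[ 561.5 -308.9  177. ]
tool [ 558.6 -309.8  386. ] yaw 0.800 -> shift mm [ 2.6  1.4 53. ] spin -0.000 F [-0.1 -0.9  0.3] w 92.1 t 3.6
```

```bash
python3 -m inch '[[0.001,0.001,0.012,0,0.9],[0.001,0.001,0.026,0,0.8],[0.001,0.001,0.04,0,0.75],[0.001,0.001,0.048,0,0.75],[0.001,0.001,0.052,0,0.7],[0.001,0.001,0.052,0,0.65],[0.001,0.001,0.052,0,0.65]]'
python3 - <<'E'
from m import *
go(560.5,-309.8,334,0.8)
w=capture('wrist'); c=topface(w,(256,250)); print(c, atz(w,c[0],173)); save(w,"w2")
E
```

```text
time: 4.22
tool_pos: [560.2, -309.8, 334.4]
tcp_rot: [3.141, -0.0, 0.8]
contact_force: [0.4, 0.5, 0.5]
grip_width: 60.3
finger_force: 0.0
tool [ 560.2 -309.8  334.4] yaw 0.800 -> shift mm [0.2 0.2 0.4] spin -0.000 F [0.4 0.5 0.5] w 60.3 t 4.2
(array([251.7, 227. ]), (25.470151901245117, 75.91358947753906)) [ 568.7 -302.   173. ]
```

View pics/w2.png

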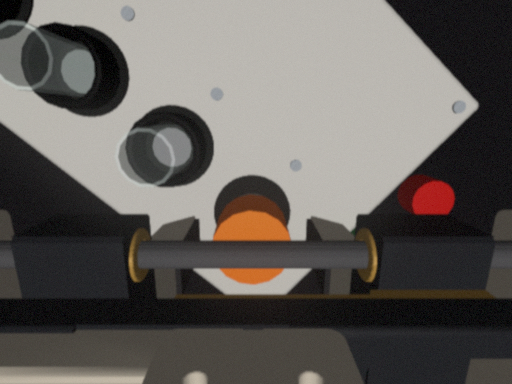

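The cap, centred at column 252, sits midway between the fingers at 197 and 308. I close on it.

```bash
python3 -m inch '[[0,0,0,0,0.5],[0,0,0,0,0.45],[0,0,0,0,0.4],[0,0,0,0,0.3],[0,0,0,0,0.3],[0,0,0,0,0.3]]' && python3 -m inch '[[0,0,-0.003,0,0.3],[0,0,-0.01,0,0.3],[0,0,-0.02,0,0.3],[0,0,-0.035,0,0.3],[0,0,-0.05,0,0.3],[0,0,-0.06,0,0.3],[0,0,-0.06,0,0.3]]'
```

```text
time: 4.77
tool_pos: [560.1, -309.7, 334.2]
tcp_rot: [3.141, -0.0, 0.8]
contact_force: [0.1, 1.7, 4.5]
grip_width: 41.2
finger_force: 30.0
time: 5.35
tool_pos: [560.3, -309.7, 397.1]
tcp_rot: [3.136, -0.001, 0.8]
contact_force: [0.5, -0.3, 0.4]
grip_width: 41.5
finger_force: 30.0
```

```bash
python3 -c "
from m import *
go(505,60,397,0.8)"
```

```text
tool [ 560.3 -309.7  397.1] yaw 0.800 -> shift mm [ 226.6 -297.3   -1.3] spin -0.000 F [ 0.5 -0.3  0.4] w 41.5 t 5.3
```

```bash
python3 -m inch '[[0.006,-0.008,0,0,0.3],[0.018,-0.024,0,0,0.3],[0.036,-0.047,0,0,0.3],[0.054,-0.071,0,0,0.3],[0.073,-0.095,0,0,0.3],[0.091,-0.119,0,0,0.3],[0.109,-0.143,0,0,0.3],[0.127,-0.167,0,0,0.3]]' && python3 -m inch '[[0.018,-0.024,0,0,0.3],[0.036,-0.048,0,0,0.3],[0.054,-0.071,0,0,0.3],[0.072,-0.095,0,0,0.3],[0.086,-0.114,0,0,0.3],[0.095,-0.126,0,0,0.3],[0.1,-0.13,0,0,0.3],[0.1,-0.13,0,0,0.3]]'
python3 - <<'E'
from m import *
go(505,60,397,0.8)
w=capture('wrist'); keep(w,'r1'); save(w,"r1",s=1.5)
for X in ([540,155,40],[477,157,40],[474,94,40]):
    u=proj(w,np.array(X)); 
    try: c=topface(w,u); print(u,c,atz(w,c[0],40))
    except Exception as e: print(u,e)
for t in tip_of(w,"free_well")+tip_of(w,"cap_rack"): print(t["centre"],t["conf"],atz(w,t["centre"],8))
E
```

```text
time: 6.02
tool_pos: [527.8, -100.1, 392.6]
tcp_rot: [-3.14, 0.001, 0.8]
contact_force: [0.6, 0.3, -0.2]
grip_width: 41.6
finger_force: 30.0
time: 6.68
tool_pos: [504.7, 61.6, 393.1]
tcp_rot: [-3.141, 0.001, 0.802]
contact_force: [-0.6, -0.4, -1.4]
grip_width: 41.7
finger_force: 30.0
tool [504.7  61.6 393.1] yaw 0.802 -> shift mm [-0.9  1.3 -3.9] spin 0.002 F [-0.6 -0.4 -1.4] w 41.7 t 6.7
[214.3  89.1] (array([214.6,  86.5]), (37.060306549072266, 39.4819221496582)) [542.  156.6  40. ]
[172.8 129.9] (array([172.8, 127.6]), (34.98052978515625, 37.510292053222656)) [478.9 158.7  40. ]
[212.4 172.6] (array([213.1, 169.8]), (33.76458740234375, 35.02138900756836)) [476.8  95.7  40. ]
[255.4, 134.3] 0.61 [537.3  89.2   8. ]
[220.9, 123.8] 0.69 [516.3 126.7   8. ]
```

View pics/r1.png

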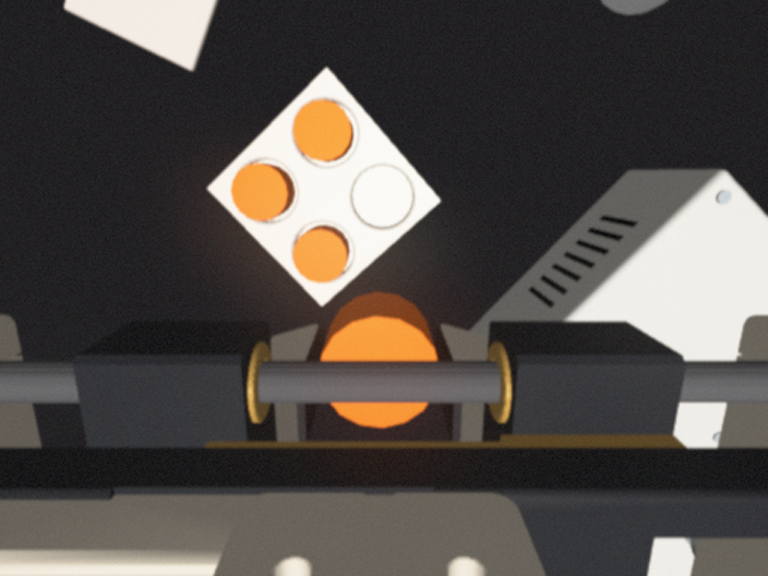

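The rack view shows three parked caps at (215,87), (173,128) and (213,170), the free well at (255,131), and the cap held square between the fingers. Now I fit the rack outline and the well.

```bash
cat >> m.py <<'E'
def rack(p,guess,z=20):
    """well rim ellipse + rack corners from white mask, on plane z"""
    h=cv2.cvtColor(p["color"],cv2.COLOR_RGB2HSV)
    m=((h[:,:,2]>120)&((h[:,:,1]<60)|((h[:,:,0]<22)&(h[:,:,1]>100)))).astype(np.uint8)
    m=cv2.morphologyEx(m,cv2.MORPH_CLOSE,np.ones((5,5)))
    n,l,s,c=cv2.connectedComponentsWithStats(m); i=l[int(guess[1]),int(guess[0])]
    k=max(cv2.findContours((l==i).astype(np.uint8),cv2.RETR_EXTERNAL,cv2.CHAIN_APPROX_NONE)[0],key=len)
    P=np.array([atz(p,q,z)[:2] for q in k[:,0]],np.float32)
    return cv2.minAreaRect(P), s[i]
E
python3 - <<'E'
from m import *
w=load('r1'); r,s=rack(w,(218,124)); print(r,s)
g=cv2.cvtColor(w["color"],cv2.COLOR_RGB2GRAY)[105:156,230:282]
cv2.imwrite("pics/well.png",cv2.resize(g,None,fx=10,fy=10))
cr=cv2.HoughCircles(cv2.resize(g,None,fx=4,fy=4,interpolation=cv2.INTER_CUBIC),cv2.HOUGH_GRADIENT,1,200,param1=60,param2=10,minRadius=70,maxRadius=95)
print(cr); 
if cr is not None:
    u=cr[0][0][:2]/4+[230,105]; print(u,atz(w,u,20))
go(r[0][0],r[0][1],397,0.8)
E
```

```text
((508.71282958984375, 125.85916900634766), (128.98731994628906, 129.2202911376953), 88.05361938476562) [  138    45   156   160 12739]
[[[103.5 103.5  82.9]]]
[255.9 130.9] [540.8  92.3  20. ]
tool [505.3  59.5 393.3] yaw 0.799 -> shift mm [ 49.9 -43.8  -3.7] spin -0.001 F [-0.2  0.2 -0.4] w 41.3 t 6.8
```

```bash
python3 -m inch '[[0.005,0,0.01,0.02,0.3],[0.012,0,0.03,0.05,0.3],[0.018,0,0.05,0.05,0.3],[0.02,0,0.06,0.05,0.3],[0.02,0,0.06,0.05,0.3]]'
python3 - <<'E'
from m import *
w=capture('wrist'); v=load('r1'); go(540.1,92.8,335,0.751)
C=np.array([508.7,125.9,20]); r,s=rack(w,proj(w,C)); print(r,s)
def corners(p,c):
    r,s=rack(p,c); return np.array([proj(p,np.array([*q,20])) for q in cv2.boxPoints(r)])
ca,cb=corners(v,proj(v,C)),corners(w,proj(w,C))
for q in ca:
    j=np.argmin([np.linalg.norm(atz(v,q,20)-atz(w,t,20)) for t in cb]); print(tri([(v,q),(w,cb[j])]))
u=proj(w,np.array([540.1,92.8,20]));x,y=np.int32(u)-36
print(u)
g=cv2.cvtColor(w["color"],cv2.COLOR_RGB2GRAY)[y:y+72,x:x+72]
cr=cv2.HoughCircles(cv2.resize(g,None,fx=4,fy=4,interpolation=cv2.INTER_CUBIC),cv2.HOUGH_GRADIENT,1,200,param1=60,param2=10,minRadius=80,maxRadius=125);print(cr)
if cr is not None: print(atz(w,cr[0][0][:2]/4+[x,y],20))
E
```

```text
time: 7.25
tool_pos: [518.9, 73.8, 331.3]
tcp_rot: [-3.138, 0.004, 0.749]
contact_force: [-0.2, 0.1, 0.1]
grip_width: 41.2
finger_force: 30.0
tool [519.1  73.8 332.8] yaw 0.749 -> shift mm [28.3  0.3 -2.3] spin -0.002 F [ 0.3 -0.4  0.9] w 41.6 t 7.3
((507.83624267578125, 96.19444274902344), (188.2266082763672, 128.62066650390625), 88.00910186767578) [  114    53   185   188 19381]
[512.2  82.9 209.4]
[563.6  88.1 233.3]
[575.4 187.8  21.3]
[445.1 193.5  15.8]
[253.  153.1]
[[[146.5 139.5  93.5]]]
[540.7  93.8  20. ]
```

```bash
python3 -m inch '[[0.01,0,0.01,0,0.3],[0.02,0,0.025,0,0.3],[0.029,0,0.045,0,0.3],[0.029,0,0.065,0,0.3],[0.029,0,0.08,0,0.3],[0.029,0,0.09,0,0.3],[0.029,0,0.093,0,0.3],[0.029,0,0.093,0,0.3]]'
python3 - <<'E'
from m import *
w=capture('wrist'); go(540.4,93.2,201,0.751); keep(w,'r2')
b=capture('top'); print(orange(b)); save(w,"r2")
for c,s in orange(b): print(c,atz(b,c,79), atz(b,c,40))
E
```

```text
time: 7.97
tool_pos: [540.6, 93.9, 240.9]
tcp_rot: [3.141, 0.0, 0.749]
contact_force: [-0.3, -0.5, 0.5]
grip_width: 41.5
finger_force: 30.0
tool [540.8  94.  241.5] yaw 0.749 -> shift mm [-0.8  0.3 40.5] spin -0.002 F [-0.8 -0.2  0.2] w 41.5 t 8.0
[]
```

View pics/r2.png

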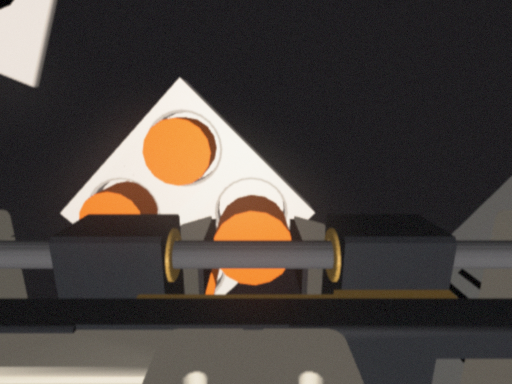

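The cap (column 253) is lined up over the well rim, whose centre is at column 251, with clearance to its neighbours. I lower it gently.

```bash
python3 -m inch '[[0,0,0.007,0,0.3],[0,0,0.014,0,0.3],[0,0,0.021,0,0.3],[0,0,0.027,0,0.3],[0,0,0.031,0,0.3],[0,0,0.034,0,0.3],[0,0,0.034,0,0.3]]'; python3 -c "
from m import *
go(540.4,93.2,201,0.751)"
```

```text
time: 8.65
tool_pos: [540.2, 94.3, 205.8]
tcp_rot: [-3.141, 0.001, 0.75]
contact_force: [-0.8, -0.3, -0.9]
grip_width: 41.5
finger_force: 30.0
tool [540.2  94.3 205.8] yaw 0.750 -> shift mm [-0.6  0.9  4.8] spin -0.001 F [-0.8 -0.3 -0.9] w 41.5 t 8.7
```

```bash
python3 -m inch '[[0,0,0.001,0,0.3],[0,0,0.002,0,0.3],[0,0,0.003,0,0.3],[0,0,0.004,0,0.3],[0,0,0.0045,0,0.3],[0,0,0.0045,0,0.3]]'
```

```text
time: 9.15
tool_pos: [540.4, 94.2, 202.2]
tcp_rot: [3.142, 0.0, 0.75]
contact_force: [0.7, -0.1, 0.4]
grip_width: 41.0
finger_force: 30.0
```

```bash
python3 -m inch '[[0,0,0.0005,0,0.3],[0,0,0.001,0,0.3],[0,0,0.0015,0,0.3],[0,0,0.002,0,0.3],[0,0,0.002,0,0.3]]'
```

```text
time: 9.57
tool_pos: [540.4, 94.3, 201.2]
tcp_rot: [3.141, -0.0, 0.75]
contact_force: [-2.1, -0.6, 7.7]
grip_width: 41.1
finger_force: 30.0
```

Contact of 7.7 N comes at the expected height, so the cap is on the well floor. I release slowly and back off.

```bash
python3 -m inch '[[0,0,0,0,0.47],[0,0,0,0,0.5],[0,0,0,0,0.55],[0,0,0,0,0.6],[0,0,0,0,0.65],[0,0,-0.005,0,0.65],[0,0,-0.02,0,0.65],[0,0,-0.05,0,0.65]]' && python3 -m inch '[[0,0,-0.03,0,0.8],[-0.01,0,-0.06,0,1],[-0.03,0,-0.09,0,1],[-0.03,0,-0.11,0,1],[-0.03,0,-0.11,0,1]]'
python3 - <<'E'
from m import *
w=capture('wrist'); go(530,310,370,0.75); save(w,"r3")
for X in ([542,156,40],[478.9,158.7,40],[476.8,95.7,40],[540.4,93.8,40]):
    u=proj(w,np.array(X)); c=topface(w,u); print(X,c,atz(w,c[0],40))
E
```

```text
time: 10.23
tool_pos: [539.4, 94.2, 248.1]
tcp_rot: [-3.137, 0.005, 0.75]
contact_force: [-0.1, -0.3, -0.4]
grip_width: 59.7
finger_force: 0.0
time: 10.65
tool_pos: [518.8, 73.4, 365.2]
tcp_rot: [3.136, -0.006, 0.749]
contact_force: [1.5, -0.2, 0.8]
grip_width: 88.3
finger_force: 0.0
tool [518.6  73.6 362.8] yaw 0.749 -> shift mm [ 169.3 -165.3   -7.1] spin -0.001 F [-0.3 -0.1 -0.5] w 90.1 t 10.7
[542, 156, 40] (array([203.7, 108.4]), (39.67164611816406, 41.781715393066406)) [542.3 156.6  40. ]
[478.9, 158.7, 40] (array([161.6, 153.9]), (37.0350227355957, 39.841854095458984)) [479.1 158.9  40. ]
[476.8, 95.7, 40] (array([207.1, 196. ]), (35.446266174316406, 37.568668365478516)) [477.   95.9  40. ]
[540.4, 93.8, 40] (array([250.1, 153.1]), (37.959678649902344, 38.97243881225586)) [541.   93.4  40. ]
```

View pics/r3.png

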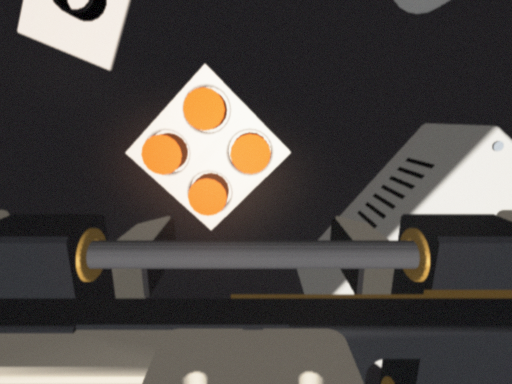

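The cap is seated at (250,153), 0.6 mm from the well centre, and the parked caps are undisturbed. Next is the collar.

```bash
python3 -m inch '[[0.015,-0.018,0,0,1],[0.038,-0.046,0,0,1],[0.062,-0.076,0,0,1],[0.086,-0.105,0,0,1],[0.108,-0.132,0,0,1],[0.124,-0.152,0,0,1],[0.134,-0.164,0,0,1],[0.134,-0.164,0,0,1]]'
cat >> m.py <<'E'
def ring(p,X,half=30,s=4):
    """centre of dark ring seen on white tile: ellipse fitted to outer contour"""
    u=proj(p,np.array(X,float)); x,y=np.maximum(np.int32(u)-half,0)
    g=cv2.cvtColor(p["color"],cv2.COLOR_RGB2GRAY)[y:y+2*half,x:x+2*half]
    return u,(x,y),cv2.resize(g,None,fx=s,fy=s,interpolation=cv2.INTER_CUBIC)
E
python3 - <<'E'
from m import *
w=capture('wrist'); keep(w,'c1'); save(w,"c1",s=1.5); go(505,285,365,0.75)
print(proj(w,np.array([540,320,30])))
for t in tip_of(w,"collar_mid"): print("mid",t,atz(w,t["centre"],18))
for t in look_for(w,"collar"): print("box",t,atz(w,t["rect"][:2],18))
E
```

```text
time: 11.37
tool_pos: [503.9, 288.3, 358.3]
tcp_rot: [-3.14, 0.002, 0.754]
contact_force: [-0.2, -0.8, -0.3]
grip_width: 91.9
finger_force: 0.0
tool [504.2 286.6 358.4] yaw 0.753 -> shift mm [-0.5  1.7 -6.6] spin 0.003 F [ 0.2  0.3 -0.7] w 91.7 t 11.4
[253.6 132.1]
mid {'centre': [254.9, 131.2], 'conf': 0.57} [541.2 319.1  18. ]
mid {'centre': [356.6, 228.9], 'conf': 0.48} [540.8 159.4  18. ]
box {'rect': [252.3, 132.2, 42.1, 44.9], 'conf': 0.72} [538.6 320.4  18. ]
```

View pics/c1.png

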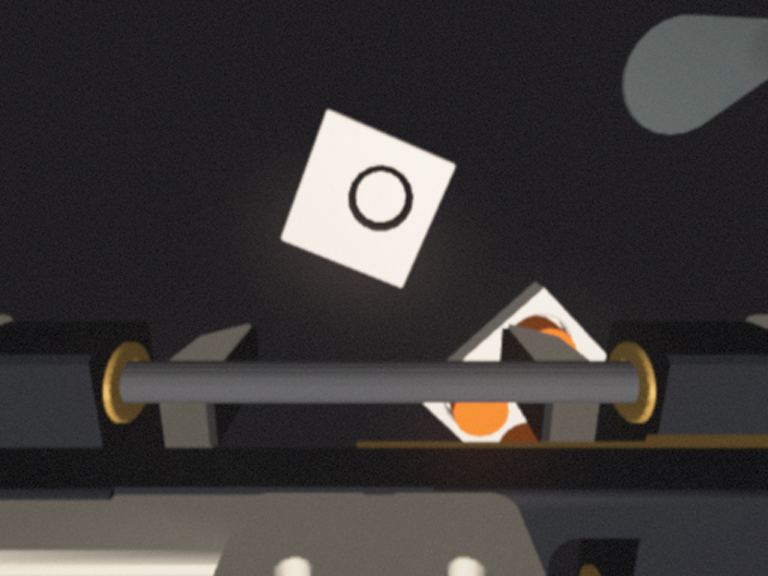

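The ring stands on the tile at (254,132) px, with nothing else beside it. The flask is at the upper right, so I'll check its clearance.

```bash
cat >> m.py <<'E'
def collar(p,X):
    u=proj(p,np.array(X,float)); h=40; x,y=np.maximum(np.int32(u)-h,0)
    g=cv2.resize(cv2.cvtColor(p["color"],cv2.COLOR_RGB2GRAY)[y:y+2*h,x:x+2*h],None,fx=4,fy=4,interpolation=cv2.INTER_CUBIC)
    m=(g<110).astype(np.uint8); n,l,s,c=cv2.connectedComponentsWithStats(m)
    i=min((i for i in range(1,n) if s[i][4]>800),key=lambda i:np.linalg.norm(c[i]-(u-[x,y])*4))
    k,hi=cv2.findContours((l==i).astype(np.uint8),cv2.RETR_CCOMP,cv2.CHAIN_APPROX_NONE)
    k=sorted(k,key=len)[::-1][:2]; return [(np.array(cv2.fitEllipse(q)[0])/4-.375+[x,y],np.array(cv2.fitEllipse(q)[1])/4) for q in k]
E
python3 - <<'E'
from m import *
w=load('c1')
for c in collar(w,[540,320,30]): print(c,atz(w,c[0],30))
for t in tip_of(capture('top'),'flask')[:1]: print('flask',t, atz(capture('top'),t["centre"],0))
print('flask wrist',atz(w,(440,52),3))
E
python3 -m inch '[[0.004,0,0.01,0,1],[0.012,0,0.03,0,1],[0.02,0,0.05,0,1],[0.024,0,0.06,0,1],[0.025,0,0.06,0,1],[0.025,0,0.06,0,1]]'
python3 - <<'E'
from m import *
w=capture('wrist');v=load('c1'); keep(w,'c2')
a=collar(v,[540,320,30]);b=collar(w,[540,320,30])
for i in (0,1): print(b[i],atz(w,b[i][0],30),tri([(v,a[i][0]),(w,b[i][0])]))
go(540,320,196,.75)
E
```

```text
(array([253.3, 131.6]), array([41.9, 42.3])) [540.2 320.5  30. ]
(array([253.3, 130.7]), array([34.1, 35.1])) [540.8 321.2  30. ]
flask {'centre': [158.3, 146.8], 'conf': 0.95} [726.  216.3   0. ]
flask wrist [729.8 234.2   3. ]
time: 12.17
tool_pos: [523.3, 302.0, 299.7]
tcp_rot: [-3.141, 0.001, 0.749]
contact_force: [-0.2, 0.3, 0.3]
grip_width: 92.0
finger_force: 0.0
(array([249.1, 163.1]), array([50.3, 51.6])) [541.  321.2  30. ] [539.8 320.2  20.1]
(array([249.2, 161.3]), array([38. , 40.3])) [542.2 322.2  30. ] [540.2 320.6  13.4]
tool [523.3 302.  300.6] yaw 0.750 -> shift mm [ 24.4  -1.8 104.6] spin -0.000 F [0.2 0.9 0.1] w 91.7 t 12.2
```

```bash
python3 -m inch '[[0.01,-0.001,0.01,0,0.9],[0.02,-0.002,0.03,0,0.8],[0.0255,-0.002,0.055,0,0.75],[0.0255,-0.002,0.072,0,0.75],[0.0255,-0.002,0.08,0,0.75],[0.0255,-0.002,0.08,0,0.75],[0.0255,-0.002,0.08,0,0.75]]'
python3 - <<'E'
from m import *
w=capture('wrist'); save(w,"c3"); go(540.7,320.9,190,.75)
E
```

```text
time: 12.8
tool_pos: [540.6, 321.0, 221.3]
tcp_rot: [3.141, -0.001, 0.75]
contact_force: [-0.4, 1.2, -0.3]
grip_width: 69.0
finger_force: 0.0
tool [540.8 321.1 221.9] yaw 0.750 -> shift mm [-0.3  0.  31.9] spin -0.000 F [-0.2  0.1 -0.3] w 68.9 t 12.8
```

View pics/c3.png

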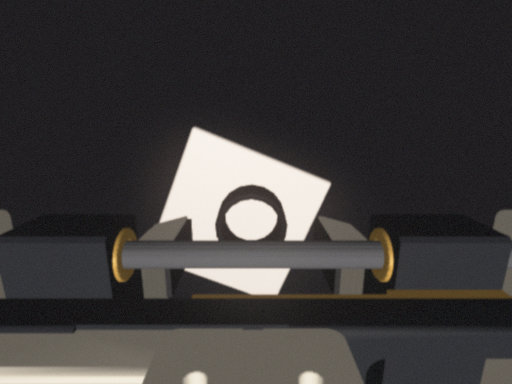

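The collar, centred at column 252, is midway between the fingers. That was the tenth picture, so I work by numbers from here.

```bash
python3 -m inch '[[0,0,0.008,0,0.75],[0,0,0.018,0,0.75],[0,0,0.026,0,0.75],[0,0,0.0315,0,0.75],[0,0,0.0315,0,0.65],[0,0,0.0315,0,0.6],[0,0,0.0315,0,0.5],[0,0,0.0315,0,0.4]]' && python3 -m inch '[[0,0,0,0,0.35],[0,0,0,0,0.3],[0,0,0,0,0.3],[0,0,0,0,0.3],[0,0,0,0,0.3]]'
```

```text
time: 13.52
tool_pos: [540.5, 321.1, 189.1]
tcp_rot: [3.141, -0.001, 0.75]
contact_force: [0.1, -1.1, 0.3]
grip_width: 46.7
finger_force: 0.0
time: 13.93
tool_pos: [540.5, 321.1, 189.0]
tcp_rot: [3.141, -0.001, 0.75]
contact_force: [0.0, -0.3, 2.3]
grip_width: 44.0
finger_force: 30.0
```

```bash
python3 -m inch '[[0,0,-0.005,0,0.3],[0,0,-0.02,0,0.3],[0,0,-0.05,0,0.3],[0,0,-0.085,0,0.3],[0,0,-0.12,0,0.3],[0,0,-0.155,0,0.3],[0,0,-0.18,0,0.3],[0,0,-0.205,0,0.3]]' && python3 -m inch '[[-0.008,0.008,0,0,0.3],[-0.028,0.028,0,0,0.3],[-0.052,0.053,0,0,0.3],[-0.077,0.078,0,0,0.3],[-0.102,0.103,0,0,0.3],[-0.127,0.128,0,0,0.3],[-0.152,0.153,0,0,0.3],[-0.177,0.178,0,0,0.3]]' && python3 -m inch '[[-0.025,0.025,0,0,0.3],[-0.05,0.05,0,0,0.3],[-0.075,0.075,0,0,0.3],[-0.1,0.1,0,0,0.3],[-0.125,0.125,0,0,0.3],[-0.15,0.15,0,0,0.3],[-0.175,0.175,0,0,0.3],[-0.19,0.19,0,0,0.3]]';  python3 -c "
from m import *
go(525,-345,398,0.75)"
```

```text
time: 14.6
tool_pos: [540.0, 320.9, 396.1]
tcp_rot: [3.141, -0.001, 0.75]
contact_force: [0.5, 0.1, -0.6]
grip_width: 43.7
finger_force: 30.0
time: 15.27
tool_pos: [531.3, 68.3, 393.3]
tcp_rot: [-3.141, 0.001, 0.75]
contact_force: [0.1, 0.2, -0.4]
grip_width: 43.8
finger_force: 30.0
time: 15.93
tool_pos: [521.6, -201.7, 393.2]
tcp_rot: [-3.141, 0.001, 0.748]
contact_force: [-0.1, 0.6, -0.5]
grip_width: 43.8
finger_force: 30.0
tool [ 521.6 -201.7  393.2] yaw 0.748 -> shift mm [-95.  107.4  -4.7] spin -0.002 F [-0.1  0.6 -0.5] w 43.8 t 15.9
```

```bash
python3 -m inch '[[-0.02,0.023,0,0,0.3],[-0.045,0.05,0,0,0.3],[-0.068,0.077,0,0,0.3],[-0.085,0.097,0,0,0.3],[-0.095,0.107,0,0,0.3],[-0.095,0.107,0,0,0.3],[-0.095,0.107,0,0,0.3]]'
cat >> m.py <<'E'
def seat(p,X):
    """outer ellipse of the dark seat disc on the light deck"""
    u=proj(p,np.array(X,float)); h=60; x,y=np.maximum(np.int32(u)-h,0)
    g=cv2.resize(cv2.cvtColor(p["color"],cv2.COLOR_RGB2GRAY)[y:y+2*h,x:x+2*h],None,fx=4,fy=4,interpolation=cv2.INTER_CUBIC)
    c=(u-[x,y])*4; out=[]
    for a in np.arange(0,360,3):   # outermost dark->light step along rays
        d=np.array([np.cos(np.radians(a)),np.sin(np.radians(a))]); R_=np.arange(0,58*4)
        q=np.int32(c+R_[:,None]*d); ok=((q>=0)&(q<[g.shape[1],g.shape[0]])).all(1); v=g[q[ok,1],q[ok,0]]
        st=[r for r in range(8,len(v)-4) if v[r-4]<110 and v[r+3]>150 and v[r]<=130<v[min(r+1,len(v)-1)]]
        if st: out.append(c+d*st[0] if len(st)==1 else c+d*st[-1])
    out=np.array(out)/4-.375+[x,y]
    P=np.array([atz(p,o,X[2])[:2] for o in out]); q=P.copy()
    for _ in range(8):
        A=np.c_[2*q,np.ones(len(q))]; s=np.linalg.lstsq(A,(q**2).sum(1),rcond=None)[0]
        r=np.sqrt(s[2]+s[0]**2+s[1]**2); e=np.abs(np.linalg.norm(P-s[:2],axis=1)-r); q=P[e<max(0.8,1.5*np.median(e))]
    return s[:2],r,len(q),len(P)
E
python3 - <<'E'
from m import *
w=capture('wrist'); keep(w,'s1'); go(560,-309.5,398,.75); save(w,"s1")
for X in ([560,-309,115],[553,-237,115],[546,-170,115]): print(proj(w,np.array(X)),seat(w,X))
for t in tip_of(w,"cup_1"): print(np.array(t["centre"]),t["conf"],atz(w,t["centre"],115))
for t in look_for(w,"cup_1"): print(np.array(t["rect"]),t["conf"])
E
```

```text
time: 16.52
tool_pos: [525.6, -341.3, 393.0]
tcp_rot: [-3.14, -0.0, 0.749]
contact_force: [0.0, 0.5, 0.4]
grip_width: 43.7
finger_force: 30.0
tool [ 525.9 -340.5  393.3] yaw 0.750 -> shift mm [46.1  0.6 -4.6] spin 0.000 F [ 0.   0.8 -0.7] w 43.7 t 16.6
[251.6 137.3] (array([ 560., -311.]), np.float64(26.117240585798044), 119, 120)
[180.8  82.7] (array([ 554.7, -241.6]), np.float64(26.34787973542356), 87, 114)
[108.7  27.9] (array([ 549.6, -172.9]), np.float64(26.391185369581493), 62, 82)
[115.4  25.5] 0.88 [ 550.9 -172.8  115. ]
[186.5  83.8] 0.86 [ 555.5 -240.9  115. ]
[252. 138.] 0.7 [ 559.8 -309.6  115. ]
[88.5 21.9 71.3 43.9] 0.9
[175.   78.3  56.2  44.7] 0.86
[218.8 116.  437.5 229.1] 0.7
[255.8 145.8  46.1  45.3] 0.63
```

```bash
python3 -m inch '[[0.005,0,0,0,0.3],[0.012,0,0.005,0,0.3],[0.017,0,0.01,0,0.3],[0.02,0,0.012,0,0.3],[0.02,0,0.012,0,0.3],[0.02,0,0.012,0,0.3]]'
python3 - <<'E'
from m import *
w=capture('wrist'); v=load('s1'); keep(w,'s2'); go(559.5,-310.4,370,.75)
X=[560,-311,115]
a,b=seat(v,X),seat(w,X); print(a,b, seat(w,[554.7,-241.6,115]))
print("tri seat",tri([(v,proj(v,np.array([*a[0],115]))),(w,proj(w,np.array([*b[0],115])))]))
# glass rim at z=169: predicted px and Hough circle near it
for p in (v,w):
    u=proj(p,np.array([560,-311,169.]));x,y=np.int32(u)-34
    g=cv2.resize(cv2.cvtColor(p["color"],cv2.COLOR_RGB2GRAY)[y:y+68,x:x+68],None,fx=4,fy=4,interpolation=cv2.INTER_CUBIC)
    cr=cv2.HoughCircles(g,cv2.HOUGH_GRADIENT,1,20,param1=40,param2=15,minRadius=65,maxRadius=100)
    if cr is not None:
        for c in cr[0][:4]: print(u,c[:2]/4+[x,y],c[2]/4,atz(p,c[:2]/4+[x,y],169))
E
```

```text
time: 17.17
tool_pos: [540.9, -327.4, 381.3]
tcp_rot: [-3.141, 0.0, 0.751]
contact_force: [0.6, 0.4, -0.8]
grip_width: 43.6
finger_force: 30.0
tool [ 540.7 -327.7  381.6] yaw 0.750 -> shift mm [25.5  0.2 11.6] spin 0.000 F [ 1. -0.  0.] w 43.9 t 17.2
(array([ 560., -311.]), np.float64(26.100001736921406), 120, 120) (array([ 560.2, -310.8]), np.float64(26.131585126081124), 98, 117) (array([ 554.8, -241.5]), np.float64(26.37003458825692), 90, 113)
tri seat [ 559.8 -311.1  112. ]
[253.4 145.3] [253.6 145.6] 18.7 [ 559.9 -311.2  169. ]
[253.4 145.3] [247.9 144.9] 23.75 [ 557.7 -308.   169. ]
[253.4 145.3] [258.6 144.4] 23.475 [ 562.9 -313.1  169. ]
[253.4 145.3] [251.9 138.6] 16.75 [ 562.6 -307.2  169. ]
[252.9 178.8] [253.1 178.9] 19.5 [ 560.1 -311.1  169. ]
[252.9 178.8] [250.6 173.9] 23.75 [ 561.4 -307.7  169. ]
[252.9 178.8] [253.1 163.9] 16.775 [ 567.3 -304.4  169. ]
[252.9 178.8] [255.9 173.6] 23.75 [ 563.9 -310.1  169. ]
```

Seat and glass rim agree at (560.0,-311.0), and the seat triangulates to z≈112 against 115 by the text. I move over it and start lowering.

```bash
python3 -m inch '[[0.008,0,0,0,0.3],[0.018,0.0003,0,0,0.3],[0.0255,0.0005,0,0,0.3],[0.0255,0.0005,0.008,0,0.3],[0.0255,0.0005,0.016,0,0.3],[0.0255,0.0005,0.02,0,0.3],[0.0255,0.0005,0.02,0,0.3]]'; python3 -c "
from m import *
go(559.7,-310.6,298,0.75)"
```

```text
time: 17.8
tool_pos: [559.2, -310.8, 359.7]
tcp_rot: [-3.138, 0.001, 0.75]
contact_force: [-0.5, 0.1, -0.5]
grip_width: 43.7
finger_force: 30.0
tool [ 559.2 -310.8  359.7] yaw 0.750 -> shift mm [ 0.5  0.4 61.7] spin -0.000 F [-0.5  0.1 -0.5] w 43.7 t 17.8
```

```bash
python3 -m inch '[[0.0003,0.0003,0.002,0,0.3],[0.0003,0.0003,0.004,0,0.3],[0.0003,0.0003,0.006,0,0.3],[0.0003,0.0003,0.008,0,0.3],[0.0003,0.0003,0.01,0,0.3],[0.0003,0.0003,0.012,0,0.3],[0.0003,0.0003,0.012,0,0.3]]'
```

```text
time: 18.38
tool_pos: [559.9, -310.8, 349.2]
tcp_rot: [-3.141, 0.0, 0.75]
contact_force: [-0.2, 0.5, -0.6]
grip_width: 44.0
finger_force: 30.0
```

Past the rim with no contact; lower on.

```bash
python3 -m inch '[[0,0,0.003,0,0.3],[0,0,0.007,0,0.3],[0,0,0.011,0,0.3],[0,0,0.015,0,0.3],[0,0,0.019,0,0.3],[0,0,0.022,0,0.3],[0,0,0.024,0,0.3],[0,0,0.024,0,0.3]]' && python3 -m inch '[[0,0,0.003,0,0.3],[0,0,0.007,0,0.3],[0,0,0.011,0,0.3],[0,0,0.015,0,0.3],[0,0,0.018,0,0.3],[0,0,0.02,0,0.3],[0,0,0.021,0,0.3],[0,0,0.021,0,0.3]]'
```

```text
time: 19.05
tool_pos: [560.0, -310.8, 325.1]
tcp_rot: [-3.141, 0.0, 0.75]
contact_force: [-0.7, 1.1, 0.0]
grip_width: 43.7
finger_force: 30.0
time: 19.72
tool_pos: [560.0, -310.8, 304.5]
tcp_rot: [-3.141, 0.0, 0.75]
contact_force: [0.2, -0.4, 0.3]
grip_width: 43.6
finger_force: 30.0
```

```bash
python3 -m inch '[[0,0,0.001,0,0.3],[0,0,0.002,0,0.3],[0,0,0.003,0,0.3],[0,0,0.004,0,0.3],[0,0,0.005,0,0.3],[0,0,0.0055,0,0.3],[0,0,0.0055,0,0.3]]'
```

```text
time: 20.3
tool_pos: [560.0, -310.8, 299.1]
tcp_rot: [-3.141, 0.0, 0.75]
contact_force: [-0.3, 0.1, -1.4]
grip_width: 43.5
finger_force: 30.0
```

```bash
python3 -m inch '[[0,0,0.0005,0,0.3],[0,0,0.001,0,0.3],[0,0,0.0014,0,0.3],[0,0,0.0018,0,0.3],[0,0,0.0018,0,0.3]]'
```

```text
time: 20.72
tool_pos: [560.0, -310.8, 298.0]
tcp_rot: [3.141, 0.0, 0.75]
contact_force: [-2.2, 1.2, 4.4]
grip_width: 43.9
finger_force: 30.0
```

Seat contact comes at exactly the expected height. I release and retreat straight up.

```bash
python3 -m inch '[[0,0,0,0,0.5],[0,0,0,0,0.55],[0,0,0,0,0.6],[0,0,0,0,0.65],[0,0,0,0,0.7],[0,0,-0.005,0,0.7],[0,0,-0.02,0,0.7],[0,0,-0.05,0,0.7]]' && python3 -m inch '[[0,0,-0.03,0,0.7],[0,0,-0.06,0,0.8],[-0.03,0,-0.07,0,0.9],[-0.05,0,-0.07,0,1],[-0.05,0,-0.07,0,1],[-0.05,0,-0.07,0,1]]'
python3 - <<'E'
from m import *
w=capture('wrist'); go(525,-341,395,.75); g=cv2.cvtColor(w["color"],cv2.COLOR_RGB2GRAY)
for X in ([560,-311,115],[554.8,-241.5,115]): print("dark outline",seat(w,X))
for t in look_for(w,"collar")+tip_of(w,"collar_mid"): print({k:np.round(t[k],2) for k in t if k!='shot'}, atz(w,t.get("rect",t.get("centre"))[:2],127))
# brightness along the collar-top ring (z=139, r 20) vs fitted neighbour
for c in ((560,-311),(554.8,-241.5)):
    for z,r in ((139,20.2),(115,24.8)):
        q=[np.int32(proj(w,np.array([c[0]+r*np.cos(a),c[1]+r*np.sin(a),z]))) for a in np.arange(0,6.28,.5)]
        print(c,z,[int(g[y,x]) for x,y in q])
E
```

```text
time: 21.38
tool_pos: [559.5, -310.4, 344.6]
tcp_rot: [-3.134, 0.002, 0.75]
contact_force: [0.4, -0.3, 0.3]
grip_width: 64.2
finger_force: 0.0
time: 21.88
tool_pos: [522.8, -345.4, 417.9]
tcp_rot: [3.141, -0.0, 0.748]
contact_force: [0.8, 0.1, 0.6]
grip_width: 90.4
finger_force: 0.0
tool [ 523.4 -344.8  417.5] yaw 0.749 -> shift mm [ 3.8 -1.7 22.5] spin -0.001 F [ 1.1 -0.6  0.7] w 91.1 t 21.9
dark outline (array([ 560. , -311.1]), np.float64(26.09660331664338), 120, 120)
dark outline (array([ 554.8, -241.7]), np.float64(26.32147586990771), 94, 116)
{'rect': array([255. , 133.9,  54.7,  54.4]), 'conf': np.float64(0.72)} [ 561.3 -314.4  127. ]
(560, -311) 139 [38, 27, 30, 37, 37, 45, 49, 57, 63, 46, 43, 31, 39]
(560, -311) 115 [43, 49, 70, 60, 57, 55, 62, 55, 59, 55, 42, 43, 47]
(554.8, -241.5) 139 [24, 24, 127, 105, 95, 112, 61, 41, 27, 29, 29, 32, 23]
(554.8, -241.5) 115 [39, 55, 41, 74, 64, 117, 42, 47, 46, 46, 42, 42, 41]
```

The outline is unchanged, so the collar lies within the seat. It touched down at the nominal height and the hand is clear, so I hand in.

```bash
python3 -c "
from plant import *
print(close_job())"
```

```text
the job is handed in; nothing more can be done
None
```

The orange cap is mouth down in the rack's free well, the spare collar is on the seat round cup 4, and the job is handed in at about 22 s; no verdict came back, and the collar's seating was checked by contact height and force and a final wrist-camera outline, not by eye.

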